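# Load the label unwinder and hold its locking collar home

### The job

Load the upright label unwinder: lower the white label roll over the spindle onto the platter. Then put the black knurled collar on the spindle, open end down, turn it until its hidden keyways drop over the cross-pin, and push it fully home so that it presses the roll and the sprung platter all the way down. Finish while still holding the collar down with the gripper, and leave the other things on the bench where they are.

Things in the scene. Friction and masses are not known exactly. Their poses are not given: they have to be found in the camera images.
- unwinder: label unwinder screwed to the bench. Origin: centre of its underside on the bench, on the spindle's axis; z up. Blue base 112 mm across, 12 mm high; steel spindle 22 mm thick, top 94 mm above the bench, tapered over the last 10 mm to 12 mm. A brass cross-pin 5 mm thick, 33 mm from tip to tip, goes through the spindle along the unwinder's x axis, centre 76 mm above the bench
- pin (a point): the point on the spindle axis at the height of the top of the cross-pin (78.5 mm above the bench); axes as the unwinder's, so the pin runs along x
- platter_top (a point): centre of the top face of the grey sprung platter, a 72 mm disc round the spindle, on which the roll lies; 32 mm above the bench when up. An orange centring hub, 37 mm in diameter and tapering to 31 mm, stands 9 mm above the face. Moves down with the platter
- platter (a joint): travel of the sprung platter: 0 m = up, 0.008 m = pressed all the way down onto its stop. It is a preloaded spring: it starts to give at about 5 N and takes about 10.5 N at the bottom, and springs back up when let go
- roll: white label roll with cardboard core, standing on its flat end: outer diameter 62 mm, bore 40 mm, height 34 mm, about 0.12 kg. Origin: centre of its underside, z up its axis. Its bore passes over the cross-pin and fits the orange hub. On the raised platter its underside is 32 mm and its top 66 mm above the bench
- collar: black knurled cap-shaped collar standing open end down: diameter 53 mm, height 52 mm, about 0.15 kg; bore 25 mm, 38 mm deep. Origin: centre of its open underside, z up its axis. On the spindle its underside stops on the cross-pin, 78.5 mm above the bench; when a keyway is over the pin it drops 12.5 mm onto the roll; pushed fully home it goes 8 mm further, underside 58 mm above the bench
- pen_cup: blue cup, 76 mm across, 85 mm high; bystander, origin at its underside
- stamp: rubber stamp with wooden handle, 60 x 34 mm, 66 mm high; bystander, origin at its underside
- tape_roll: amber roll of parcel tape, 100 mm across, 48 mm high; bystander, origin at its underside
- small_parcel: cardboard parcel 160 x 110 x 70 mm; bystander, origin at its underside
- counter_bell: steel counter bell, 80 mm across, 48 mm high; bystander, origin at its underside
- collar_grip (a point): point on the collar's axis 45 mm above its underside, in its solid top 14 mm, the best place to grip. Inside the bore below are four straight full-depth keyways 10 mm wide, 38 mm across, 90 degrees apart. Their angle to the collar's axes is not given and cannot be seen: turn to find it, at most a quarter turn; a keyway takes the pin when within about 0.12 rad of it
Mind the look-alikes: they are no part of the job. Leave any red look-alike of the roll alone. There is more than one size of the collar; the one meant has the size given above.

How it is judged:
On the way, in this order (a step that is already met when the one before it is completed fails the run):
1. the label roll lies flat on the platter, round the spindle (horizontal distance between roll and platter_top below 0.006 m and z of roll in the frame of platter_top below 0.003 m and angle between roll's own z axis and vertical below 0.1 rad), for 0.2 s.
2. the collar has dropped over the cross-pin (horizontal distance between collar and pin below 0.005 m and z of collar in the frame of pin below -0.007 m and angle between collar's own z axis and vertical below 0.15 rad), for 0.1 s.
At the end, for the whole second after the job is handed in: For the last second the gripper holds the collar home, at rest: platter down over 6.2 of 8 mm, collar underside over 17.5 mm below the pin top, within 4 mm of the axis, upright within 0.1 rad; roll flat on the platter within 6 mm of its centre, not pushed by the robot (all of step 1 and value of joint platter above 0.0062 m and horizontal distance between collar and pin below 0.004 m and z of collar in the frame of pin below -0.0175 m and angle between collar's own z axis and vertical below 0.1 rad and linear speed of collar below 0.02 m/s and contact force between any of the fingers, the arm and collar above 1 N and not (contact force between the arm and roll above 1 N) and not (contact force between the fingers and roll above 1 N)); the arm keeps its last pose, push and grip.
It fails at once if a bystander was moved more than 30 mm (distance of any of pen_cup, stamp, tape_roll, small_parcel, counter_bell from where it was at the start of the episode above 0.03 m).
It also fails if it takes over 51 s, if anything falls off the work surface, if the arm or the gripper's body presses on something with over 40 N, if the wrist force passes 120 N, or if a joint passes its speed limit or range.

### The arm

A 7-joint arm with a two-finger parallel gripper is mounted at the origin on the work surface. World frame = base frame: x ahead of the robot, y to its left, z up, the work surface at z = 0. Lengths are in m, angles in rad, forces in N, time in s.
With the tool pointing down it reaches from about 0.425 to 0.975 m from the base axis. Payload 16.7 kg.
Tool frame: the origin (TCP) lies midway between the tips of the shut fingers; the grasp point (between the pads) lies 19 mm behind it (env.grip_point_offset is the y of the grasp point in the tool frame, in m); y points along the fingers, z is the direction in which the jaws open and shut, and the axes are right-handed (so a half turn about y gives the same grasp; the last joint's range is limited). The gripper opens to 85 mm and grips with 20 to 120 N. Pads are 22 mm wide; open, the fingers measure 114 mm over their backs; the gripper's body (76 mm by 85 mm) begins 54 mm behind the grasp point. The pads swing forward as they close: fully open they stand 13 mm farther back than shut.
Start: joints at [1.137, 0.426, 0.074, 1.606, -0.034, 1.111, -0.067], TCP at [0.19, -0.648, 0.231] pointing down, gripper open.
Joint ranges: [-2.85, 2.85], [-0.5, 2.14], [-1.23, 1.37], [0.21, 2.46], [-1.02, 4.16], [0.16, 2.05], [-2.73, 2.73]. Speed limits (rad/s): [1.89, 1.89, 2.39, 2.39, 3.01, 3.01, 3.01].

### API

Orientations are given as a rotation vector (axis times angle).
In Python, from station import env gives the robot as it stands. The module is installed in compiled form; this text tells all that it offers.
- The arm moves only by the shell command python3 -m jog 'ROWS' [FORCE]. ROWS is JSON, a list of rows, each a list of 3 entries, a list of its own where there are three numbers: the shift along the world's x, y, z normalised to -1 to 1, where 1 is 250 mm, then the turn about the world's z normalised to -1 to 1, where 1 is 360 degrees, then the gripper's target within -1 to 1 (fully open at 1, half-way at 0, shut at -1). In form: [[[x, y, z], spin, jaw], ...]. A call has exactly 8 rows; each row is the pose to reach, as a shift and turn from the pose commanded when the call began, turning the shorter way round; what a row does not reach only later rows make up. A row lasts 1/10 s, in which the tool goes at most 50 mm and 8.59 degrees, less where a joint would pass 70% of its speed; a pose out of reach is approached as far as the arm can. A call with a number of a shift or a turn outside -1 to 1 is refused whole. A call with a gripper value outside its range is refused whole. The fingers move at their own pace and stop on an object; FORCE is the grip in N (left out, the last holds). Time passes only in rows, so rows that repeat a pose let the fingers close, or fill a call up. It gives the time, the measured TCP pose, the force and the opening at its end, in the units of the state.
- env.state(): the state, without advancing time (a new reading comes with each control period).
- env.read_camera(name): name is "scene" or "side" or "wrist"; returns the picture (384x512x3 uint8, blue, green, red); there is no depth.
- env.camera_model(name): a dict with "intrinsics" (3x3 intrinsics, pixels), "origin" and "attitude" of the camera in the world. Camera axes: x right, y down, z forward; pixel columns grow to the right and rows downward; lengths in m; the calibration is good to about 2 mm. A picture is of the moment at which its call begins: read the wrist's pose just before it. camera_model takes no time and is no camera call; for the wrist camera it gives the pose at the moment of the call.
- env.job_done(): hands the job in, once; it reports no verdict.
The state is a dict: "clock": time; "q": joint angles; "qd": joint speeds; "tau": joint torques, N m; "position": TCP position; "orientation": TCP orientation; "force": force on the tool from outside, world axes, zero at the start; "ft_torque": the same for the moment, N m; "gripper_width": finger opening in m.
Only numpy, scipy, OpenCV 4.12 (cv2) and the standard library are available. Lean on these libraries where they do the work, as an engineer would, in place of code of your own. Each camera call takes 0.05 s, during which the arm holds its last target.

## Working session

There is one attempt and no reset: what is moved stays moved. The work goes in short steps, Python scripts to look and compute and a shell command to move; the robot and the scene stay as the last step left them, time stands still between calls to the robot, and variables do not carry over. Pictures are saved under pics/ and viewed, and the job is handed in when it is done.

```bash
mkdir -p pics; cat > h.py <<'E'
import numpy as np, cv2
from station import env
from scipy.spatial.transform import Rotation as R
def cam(n):
    m=env.camera_model(n); A=np.array(m['attitude'],float)
    A=A if A.shape==(3,3) else R.from_rotvec(A).as_matrix() if A.size==3 else A
    return np.array(m['intrinsics']),np.array(m['origin']),A
def pix2(n,u,v,z,c=None):
    K,o,A=c or cam(n); d=A@np.linalg.solve(K,[u,v,1.]); return o+d*(z-o[2])/d[2]
def proj(n,P,c=None):
    K,o,A=c or cam(n); p=K@(A.T@(np.array(P)-o)); return p[:2]/p[2]
E
python3 - <<'E'
from h import *
print(env.state())
for n in ['scene','side','wrist']:
    print(env.camera_model(n)); cv2.imwrite(f'pics/{n}0.png',env.read_camera(n))
print(env.grip_point_offset)
E
```

```text
{'clock': 0.0, 'q': array([ 1.13649393,  0.42675119,  0.07386452,  1.60662616, -0.03409356,
        1.11082837, -0.06707438]), 'qd': array([ 1.59599253e-05,  4.05921351e-04,  1.36279438e-03, -1.48903331e-03,
       -4.87615686e-04, -6.35187017e-04, -4.69382881e-04]), 'tau': array([ 5.66525523e-04, -9.49844885e+01,  3.76084730e+00, -4.63516939e+01,
        1.92011555e-02,  1.01341950e-02, -2.93275343e-05]), 'position': array([ 0.18949292, -0.64740942,  0.23058977]), 'orientation': array([-0.29690914,  2.07019437, -2.06743793]), 'force': array([-0.4368964 , -0.94595823,  0.95992393]), 'ft_torque': array([ 0.00163473, -0.05320605, -0.05291548]), 'gripper_width': 0.08517680552894921}
{'intrinsics': array([[365.0662626 ,   0.        , 253.72087842],
       [  0.        , 365.0662626 , 188.90938767],
       [  0.        ,   0.        ,   1.        ]]), 'origin': array([ 1.4898595 , -0.03174317,  0.67448928]), 'attitude': array([-1.67848361, -1.53420217,  0.85811409])}
{'intrinsics': array([[373.52761235,   0.        , 255.64460059],
       [  0.        , 373.52761235, 181.57326757],
       [  0.        ,   0.        ,   1.        ]]), 'origin': array([0.29578002, 0.93617602, 0.58386024]), 'attitude': array([-0.41709715,  2.53178087, -1.55555187])}
{'intrinsics': array([[318.62149158,   0.        , 256.55072191],
       [  0.        , 318.62149158, 189.83048416],
       [  0.        ,   0.        ,   1.        ]]), 'origin': array([ 0.26063494, -0.62598728,  0.37224024]), 'attitude': array([ 2.3157883 , -1.73504588, -0.26106539])}
-0.0187
```

View pics/scene0.png

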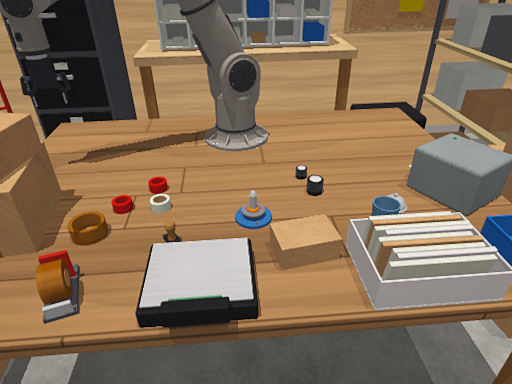

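View pics/side0.png

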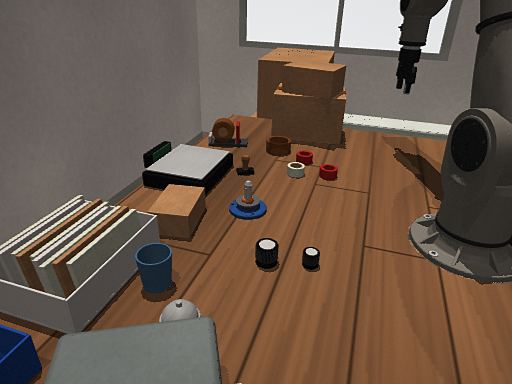

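View pics/wrist0.png

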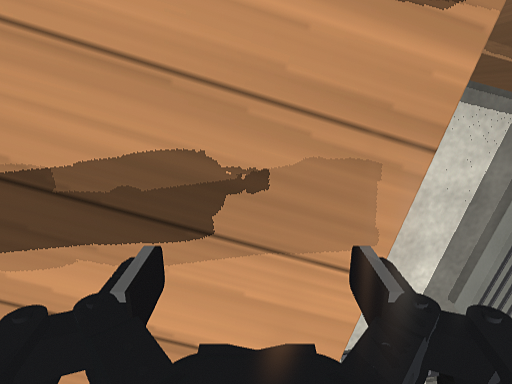

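```bash
python3 - <<'E'
from h import *
a=cv2.imread('pics/scene0.png'); b=cv2.imread('pics/side0.png')
A=cv2.resize(a[155:235,90:340],None,fx=3.2,fy=3.2,interpolation=cv2.INTER_CUBIC)
B=cv2.resize(b[140:280,220:350],None,fx=4,fy=4,interpolation=cv2.INTER_CUBIC)
cv2.imwrite('pics/a1.png',A);cv2.imwrite('pics/b1.png',B)
for nm,u,v,z in [('roll',160,199,.034),('spindle',252.5,192,.094),('big',315,179,.052),('small',301,168,.04),('red1',122,199,.034),('red2',158,181,.034)]:
    print('scene',nm,pix2('scene',u,v,z).round(3))
for nm,u,v,z in [('roll',296,166,.034),('spindle',248.5,182,.094),('big',266,243,.052),('small',311,251,.04)]:
    print('side',nm,pix2('side',u,v,z).round(3))
E
```

```text
scene roll [ 0.518 -0.26   0.034]
scene spindle [0.6   0.027 0.094]
scene big [0.48  0.242 0.052]
scene small [0.381 0.215 0.04 ]
scene red1 [ 0.505 -0.38   0.034]
scene red2 [ 0.406 -0.281  0.034]
side roll [ 0.515 -0.257  0.034]
side spindle [0.596 0.03  0.094]
side big [0.481 0.238 0.052]
side small [0.376 0.216 0.04 ]
```

View pics/a1.png

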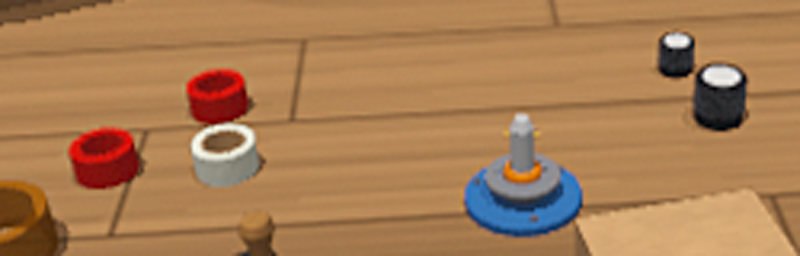

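View pics/b1.png

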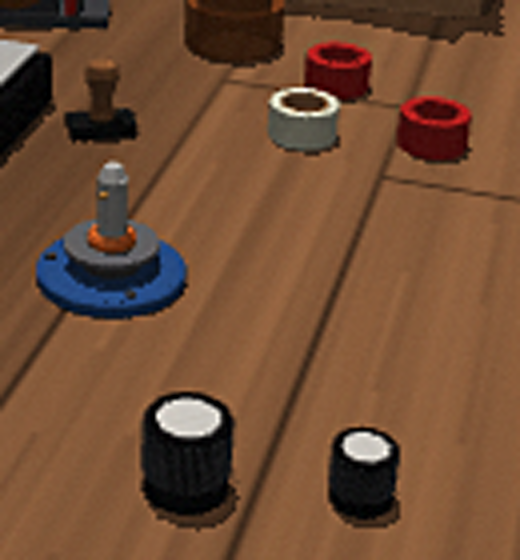

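```bash
python3 - <<'E'
from h import *
s=env.state(); print(R.from_rotvec(s['orientation']).as_matrix().round(3)); print(s['clock'])
E
python3 -m jog '[[[0.13,0.16,0],0,1],[[0.26,0.32,0],0,1],[[0.39,0.48,0],0,1],[[0.52,0.64,0],0,1],[[0.65,0.78,0],0,1],[[0.78,0.92,0],0,1],[[0.9,1,0],0,1],[[1,1,0],0,1]]'
```

```text
[[-0.96  -0.     0.281]
 [-0.281  0.001 -0.96 ]
 [ 0.    -1.    -0.001]]
0.15
clock: 0.95
position: [0.442, -0.3942, 0.2316]
orientation: [-0.3, 2.067, -2.065]
force: [0.1, -0.7, 0.3]
gripper_width: 0.0856
```

```bash
python3 -m jog '[[[0.05,0.12,0],0.02,1],[[0.12,0.28,0],0.04,1],[[0.2,0.42,-0.1],0.06,1],[[0.3,0.54,-0.2],0.08,1],[[0.3,0.54,-0.3],0.08,1],[[0.3,0.54,-0.32],0.08,1],[[0.3,0.54,-0.32],0.08,1],[[0.3,0.54,-0.32],0.08,1]]'
python3 - <<'E'
from h import *
s=env.state(); c=cam('wrist'); im=env.read_camera('wrist'); cv2.imwrite('pics/w1.png',im)
print(s['position'],R.from_rotvec(s['orientation']).as_matrix().round(3)); print(c)
print(proj('wrist',[.517,-.259,.034],c))
E
```

```text
clock: 1.75
position: [0.5146, -0.2639, 0.1524]
orientation: [-0.729, 1.759, -1.761]
force: [0.4, 0.3, 0.8]
gripper_width: 0.0855
[ 0.51457131 -0.26394784  0.15237684] [[-0.707  0.001  0.707]
 [-0.707 -0.001 -0.707]
 [-0.    -1.     0.001]]
(array([[318.62149158,   0.        , 256.55072191],
       [  0.        , 318.62149158, 189.83048416],
       [  0.        ,   0.        ,   1.        ]]), array([ 0.56663833, -0.21035125,  0.29392105]), array([[ 0.70697377, -0.67660496, -0.20589759],
       [-0.70723896, -0.67590966, -0.20726598],
       [ 0.00106902,  0.29215041, -0.95637179]]))
[255.40773008 178.61074999]
```

View pics/w1.png

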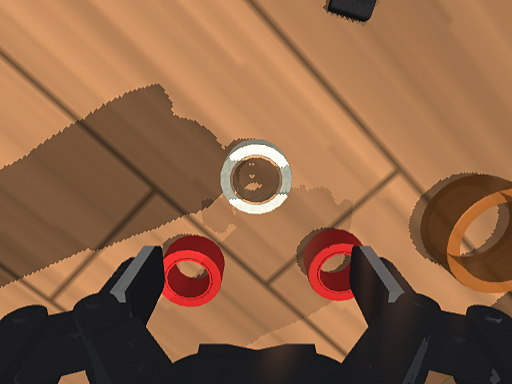

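```bash
cat >> h.py <<'E'
def ring(im,n,x,y,z,r,c,col=(0,255,0)):
    t=np.linspace(0,2*np.pi,73); p=np.array([proj(n,[x+r*np.cos(a),y+r*np.sin(a),z],c) for a in t])
    return p
def ov(im,rings,box,f,fn):
    x0,y0,x1,y1=box; o=cv2.resize(im[y0:y1,x0:x1],None,fx=f,fy=f,interpolation=cv2.INTER_CUBIC)
    for k,p in enumerate(rings):
        q=((p-[x0,y0]+.5)*f).astype(np.int32); cv2.polylines(o,[q],False,[(0,255,0),(255,0,255),(255,255,0)][k%3],1)
    cv2.imwrite(fn,o)
E
python3 - <<'E'
from h import *
im=cv2.imread('pics/w1.png'); c=cam('wrist')
ov(im,[ring(im,'wrist',.517,-.259,.034,.031,c),ring(im,'wrist',.517,-.259,.034,.020,c),ring(im,'wrist',.517,-.259,0,.031,c)],(200,120,310,235),5,'pics/w1o.png')
E
```

```text
(no output)
```

View pics/w1o.png

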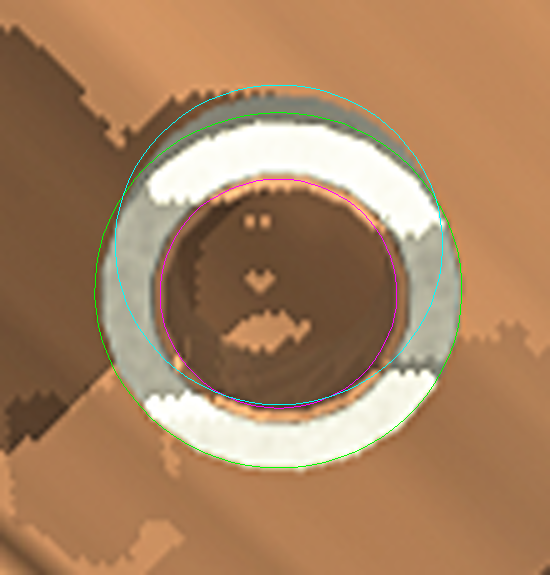

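```bash
python3 -m jog '[[[0.01,0.018,-0.15],0,1],[[0.01,0.018,-0.3],0,1],[[0.01,0.018,-0.45],0,1],[[0.01,0.018,-0.56],0,1],[[0.01,0.018,-0.6],0,1],[[0.01,0.018,-0.6],0,1],[[0.01,0.018,-0.6],0,-0.2],[[0.01,0.018,-0.6],0,-0.2]]' 30
python3 -m jog '[[[0,0,0],0,-0.2],[[0,0,0],0,-0.2],[[0,0,0],0,-0.2],[[0,0,0],0,-0.2],[[0,0,0.1],0,-0.2],[[0,0,0.2],0,-0.2],[[0,0,0.3],0,-0.2],[[0,0,0.4],0,-0.2]]'
python3 - <<'E'
from h import *
im=env.read_camera('wrist'); cv2.imwrite('pics/w2.png',im)
im=env.read_camera('side'); cv2.imwrite('pics/s2.png',cv2.resize(im[60:220,220:400],None,fx=3.5,fy=3.5))
E
```

```text
clock: 2.6
position: [0.5182, -0.2589, 0.0033]
orientation: [-0.728, 1.757, -1.76]
force: [-6.4, 2.8, 21.1]
gripper_width: 0.0623
clock: 3.4
position: [0.5175, -0.2585, 0.1039]
orientation: [-0.729, 1.757, -1.76]
force: [0.3, 0.1, -1.3]
gripper_width: 0.0618
```

View pics/w2.png

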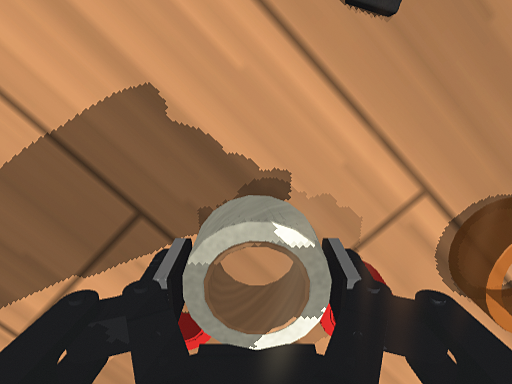

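View pics/s2.png

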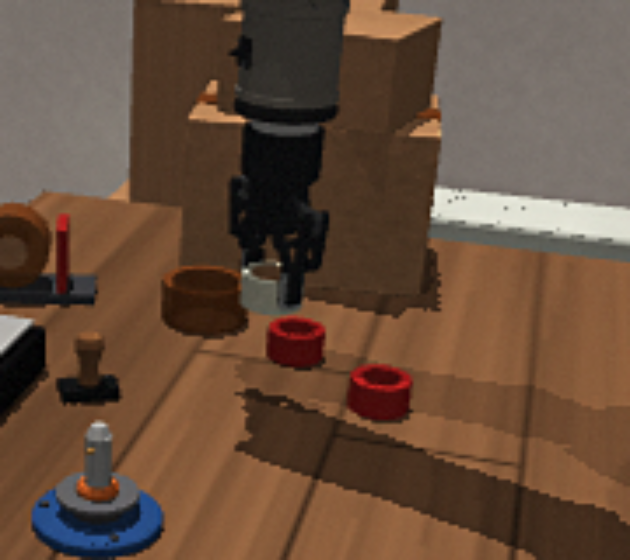

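```bash
python3 - <<'E'
from h import *
im=cv2.imread('pics/w2.png'); c=cam('wrist'); p=env.state()['position']; print(p)
z=p[2]-.0033
ov(im,[ring(im,'wrist',p[0],p[1],z+.034,.031,c),ring(im,'wrist',p[0],p[1],z+.034,.020,c),ring(im,'wrist',p[0],p[1],z,.031,c)],(160,180,350,360),4,'pics/w2o.png')
# refine spindle
a=cv2.imread('pics/scene0.png'); b=cv2.imread('pics/side0.png')
ov(a,[ring(a,'scene',.598,.0285,.0,.056,cam('scene')),ring(a,'scene',.598,.0285,.032,.036,cam('scene')),ring(a,'scene',.598,.0285,.094,.006,cam('scene'))],(225,180,285,235),10,'pics/a2o.png')
ov(b,[ring(b,'side',.598,.0285,.0,.056,cam('side')),ring(b,'side',.598,.0285,.032,.036,cam('side')),ring(b,'side',.598,.0285,.094,.006,cam('side'))],(220,170,280,225),10,'pics/b2o.png')
E
```

```text
[ 0.51924107 -0.25930482  0.10603913]
```

View pics/w2o.png

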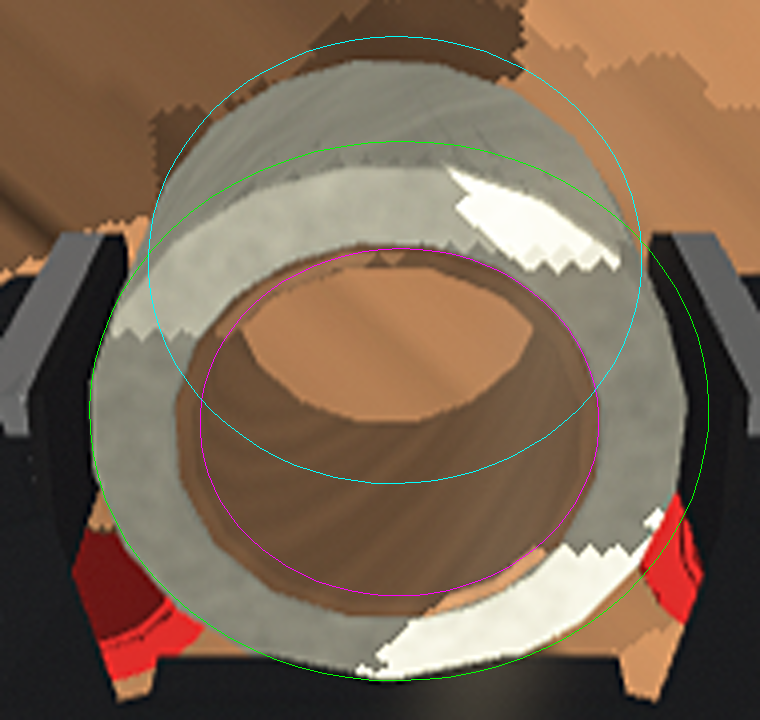

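View pics/a2o.png

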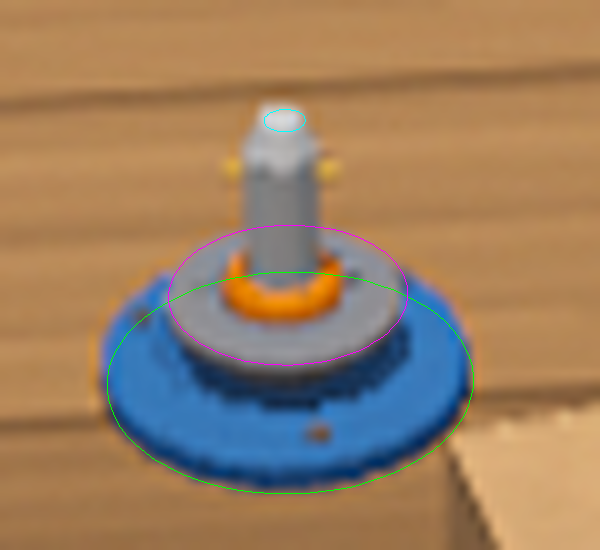

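View pics/b2o.png

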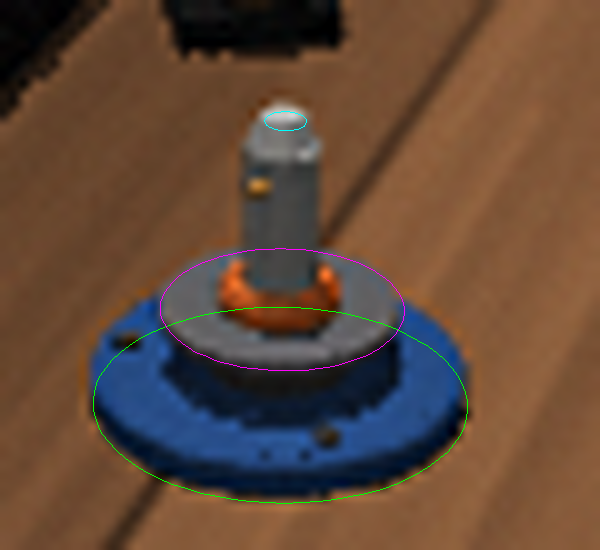

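```bash
python3 -m jog '[[[0.02,0.05,0.2],0,-0.2],[[0.04,0.2,0.32],0,-0.2],[[0.08,0.4,0.36],0,-0.2],[[0.12,0.6,0.36],0,-0.2],[[0.16,0.78,0.36],0,-0.2],[[0.2,0.92,0.36],0,-0.2],[[0.2,1,0.36],0,-0.2],[[0.2,1,0.36],0,-0.2]]'
python3 -m jog '[[[0,0,0],0,-0.2],[[0,0,0],0,-0.2],[[0,0,0],0,-0.2],[[0,0,0],0,-0.2],[[0,0,0],0,-0.2],[[0,0,0],0,-0.2],[[0,0,0],0,-0.2],[[0,0,0],0,-0.2]]'
python3 - <<'E'
from h import *
p=env.state()['position'];c=cam('wrist'); im=env.read_camera('wrist'); cv2.imwrite('pics/w3.png',im);print(p)
z=p[2]-.0033
ov(im,[ring(im,'wrist',p[0],p[1],z+.034,.031,c),ring(im,'wrist',p[0],p[1],z+.034,.020,c),ring(im,'wrist',p[0],p[1],z,.031,c),
 ring(im,'wrist',.598,.0285,.094,.006,c),ring(im,'wrist',.598,.0285,.032,.036,c),ring(im,'wrist',.598,.0285,.012,.056,c)],(130,60,400,360),2,'pics/w3o.png')
E
```

```text
clock: 4.3
position: [0.5672, -0.0046, 0.1919]
orientation: [-0.733, 1.756, -1.755]
force: [0.3, -0.5, -1.0]
gripper_width: 0.0615
clock: 5.1
position: [0.5671, -0.0083, 0.1913]
orientation: [-0.731, 1.759, -1.759]
force: [-0.2, -0.8, 0.2]
gripper_width: 0.0614
[ 0.56711512 -0.00830233  0.19128057]
```

View pics/w3o.png

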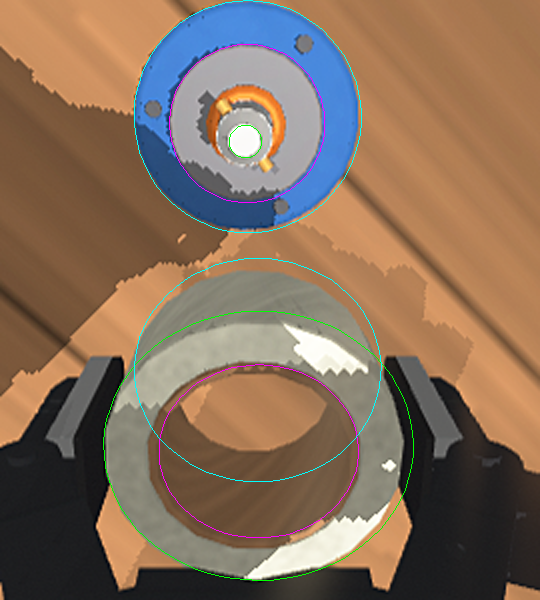

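```bash
python3 - <<'E'
from h import *
from scipy.optimize import least_squares
c=cam('wrist'); p=env.state()['position']
def f(q,tilt=False):
    a=ring(0,'wrist',*q,.031,c); b=ring(0,'wrist',q[0],q[1],q[2]-.034,.031,c)
    m=np.array([a[:,0].min(),a[:,0].max(),a[:,1].min(),a[:,1].max(),b[:,1].min()])
    return m-(np.array([108,404,322,580,268])/2+[130,130,60,60,60])
r=least_squares(f,[p[0],p[1],p[2]+.03],x_scale=.01,diff_step=1e-4); print(r.x-p,r.fun, r.x)
E
```

```text
[-0.00319537 -0.00276091  0.02629558] [-0.26220267  0.26226413 -0.02467632 -0.26438509  0.32227165] [ 0.56392215 -0.01101406  0.21759216]
```

```bash
python3 - <<'E'
from h import *
p=[.5639,-.0110,.2176]
for n in ['scene','side']:
    c=cam(n); im=env.read_camera(n); cv2.imwrite(f'pics/{n}4.png',im)
    u=proj(n,p,c).astype(int)
    ov(im,[ring(im,n,p[0],p[1],p[2],.031,c),ring(im,n,p[0],p[1],p[2]-.034,.031,c),ring(im,n,.598,.0285,.094,.006,c)],(u[0]-35,u[1]-25,u[0]+45,u[1]+45),8,f'pics/{n}4o.png')
E
```

```text
(no output)
```

View pics/scene4o.png

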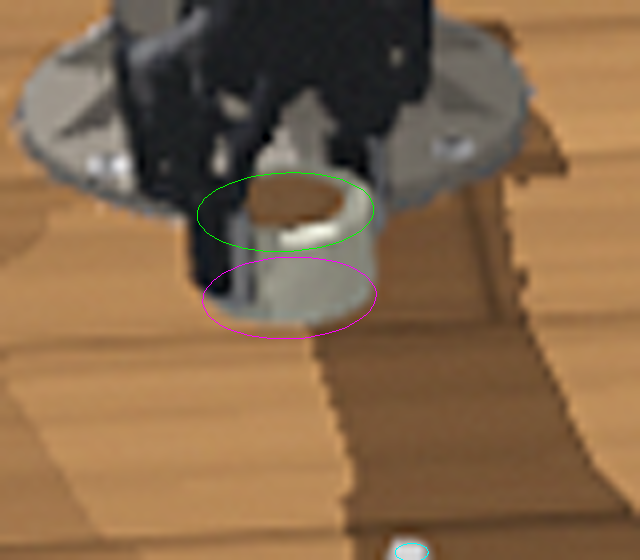

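View pics/side4o.png

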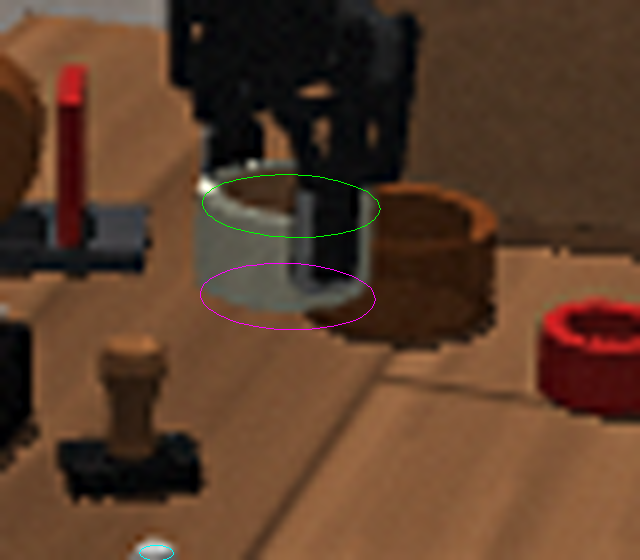

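```bash
python3 -m jog '[[[0.06,0.07,0],0,-0.2],[[0.13,0.153,0],0,-0.2],[[0.13,0.153,0],0,-0.2],[[0.13,0.153,-0.1],0,-0.2],[[0.13,0.153,-0.25],0,-0.2],[[0.13,0.153,-0.34],0,-0.2],[[0.13,0.153,-0.4],0,-0.2],[[0.13,0.153,-0.4],0,-0.2]]'
python3 - <<'E'
from h import *
s=env.state();print(s['position'],s['force']); p=s['position']+[-.0015,-.0015,.031]
c=cam('wrist');im=env.read_camera('wrist'); cv2.imwrite('pics/w5.png',im)
for n in ['scene','side']:
    c=cam(n); im=env.read_camera(n); cv2.imwrite(f'pics/{n}5.png',im)
    u=proj(n,p,c).astype(int)
    ov(im,[ring(im,n,p[0],p[1],p[2],.031,c),ring(im,n,p[0],p[1],p[2]-.034,.031,c),ring(im,n,.598,.0285,.032,.036,c)],(u[0]-35,u[1]-25,u[0]+35,u[1]+45),8,f'pics/{n}5o.png')
E
```

```text
clock: 6.05
position: [0.5985, 0.0297, 0.0896]
orientation: [-0.733, 1.76, -1.759]
force: [0.2, -0.7, -0.9]
gripper_width: 0.0618
[0.59854612 0.02966688 0.08964295] [ 0.18294219 -0.68943822 -0.91912295]
```

View pics/scene5o.png

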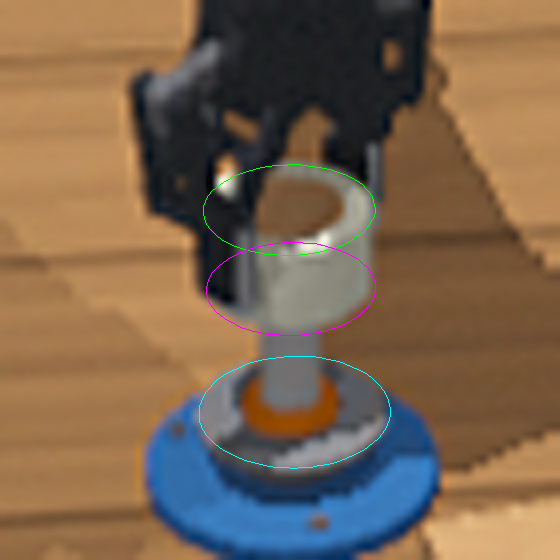

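View pics/side5o.png

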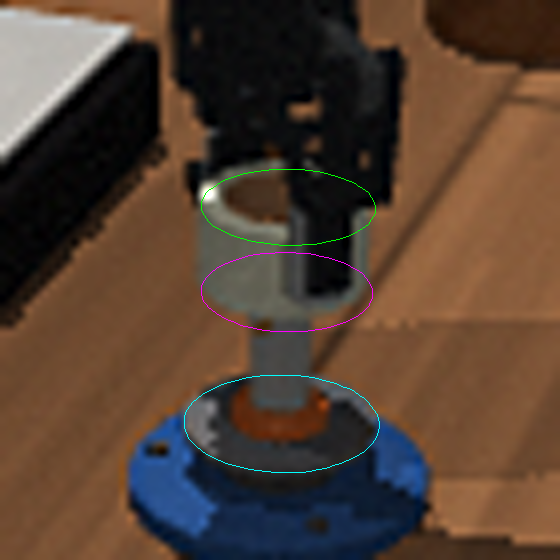

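View pics/w5.png

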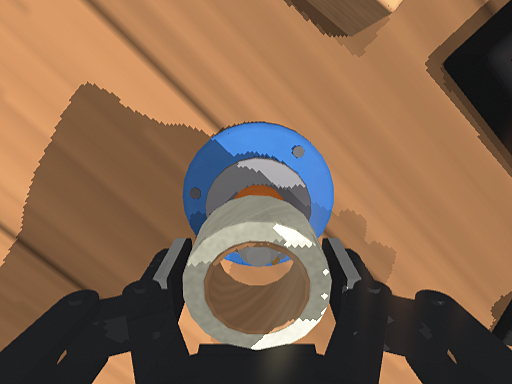

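```bash
python3 -m jog '[[[0,0,-0.03],0,-0.2],[[0,0,-0.06],0,-0.2],[[0,0,-0.09],0,-0.2],[[0,0,-0.12],0,-0.2],[[0,0,-0.15],0,-0.2],[[0,0,-0.18],0,-0.2],[[0,0,-0.2],0,-0.2],[[0,0,-0.2],0,-0.2]]'
python3 - <<'E'
from h import *
s=env.state();print(s['position'],s['force']); p=s['position']+[-.0015,-.0015,.031]
for n in ['scene','side']:
    c=cam(n); im=env.read_camera(n); cv2.imwrite(f'pics/{n}6.png',im)
    u=proj(n,p,c).astype(int)
    ov(im,[ring(im,n,p[0],p[1],p[2],.031,c),ring(im,n,p[0],p[1],p[2]-.034,.031,c),ring(im,n,.598,.0285,.032,.036,c)],(u[0]-35,u[1]-25,u[0]+35,u[1]+35),8,f'pics/{n}6o.png')
E
```

```text
clock: 7.0
position: [0.5992, 0.0299, 0.0404]
orientation: [-0.732, 1.759, -1.759]
force: [0.6, -0.4, -0.4]
gripper_width: 0.0614
[0.59918773 0.02991946 0.04043888] [ 0.61911205 -0.44994726 -0.38438228]
```

View pics/scene6o.png

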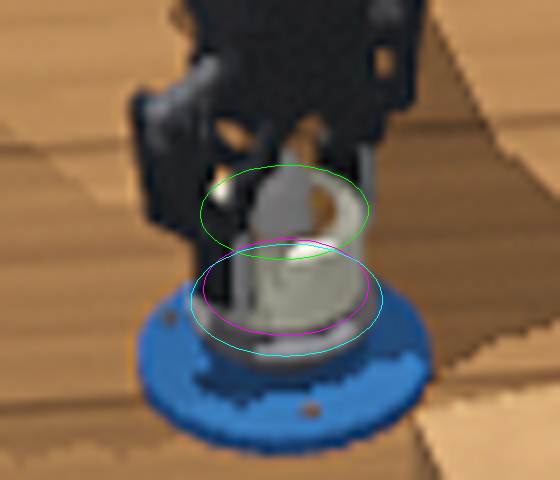

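View pics/side6o.png

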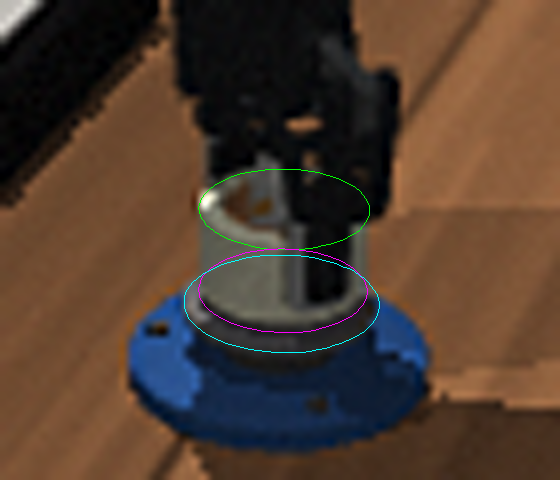

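```bash
python3 -m jog '[[[0,0,-0.008],0,-0.2],[[0,0,-0.016],0,-0.2],[[0,0,-0.02],0,-0.2],[[0,0,-0.022],0,-0.2],[[0,0,-0.022],0,-0.2],[[0,0,-0.022],0,-0.2],[[0,0,-0.022],0,-0.2],[[0,0,-0.022],0,-0.2]]'
python3 - <<'E'
from h import *
im=env.read_camera('side');cv2.imwrite('pics/s7.png',cv2.resize(im[150:240,200:300],None,fx=6,fy=6,interpolation=cv2.INTER_CUBIC))
E
```

```text
clock: 7.9
position: [0.5997, 0.0299, 0.0358]
orientation: [-0.73, 1.759, -1.759]
force: [-0.9, 0.6, -1.1]
gripper_width: 0.0617
```

View pics/s7.png

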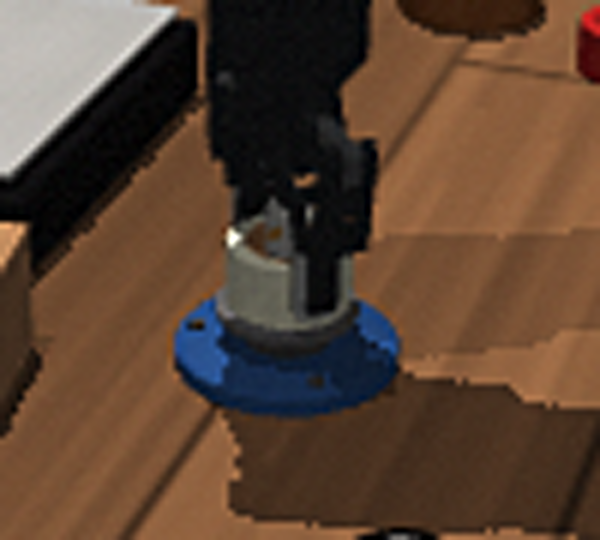

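```bash
python3 -m jog '[[[0,0,-0.006],0,-0.2],[[0,0,-0.01],0,-0.2],[[0,0,-0.01],0,-0.2],[[0,0,-0.01],0,1],[[0,0,-0.01],0,1],[[0,0,-0.01],0,1],[[0,0,-0.01],0,1],[[0,0,-0.01],0,1]]'
python3 -m jog '[[[0,0,0.1],0,1],[[0,0,0.25],0,1],[[0,0,0.42],0,1],[[0,0,0.55],0,1],[[-0.03,0.1,0.55],0,1],[[-0.1,0.2,0.55],0,1],[[-0.18,0.35,0.55],0,1],[[-0.18,0.35,0.55],0,1]]'
python3 - <<'E'
from h import *
s=env.state();print(s['position'],s['force'])
c=cam('wrist');im=env.read_camera('wrist'); cv2.imwrite('pics/w8.png',im)
print(proj('wrist',[.598,.0285,.094],c),proj('wrist',[.4805,.24,.052],c))
for n in ['scene','side']:
    c=cam(n); im=env.read_camera(n); cv2.imwrite(f'pics/{n}8.png',im)
    u=proj(n,[.598,.0285,.05],c).astype(int)
    ov(im,[ring(im,n,.598,.0285,.066,.031,c),ring(im,n,.598,.0285,.032,.031,c)],(u[0]-35,u[1]-30,u[0]+35,u[1]+30),8,f'pics/{n}8o.png')
E
```

```text
clock: 8.75
position: [0.5996, 0.0299, 0.0333]
orientation: [-0.731, 1.759, -1.759]
force: [-0.5, 0.1, -0.3]
gripper_width: 0.0855
clock: 9.55
position: [0.5522, 0.1226, 0.1712]
orientation: [-0.735, 1.756, -1.753]
force: [0.5, -1.5, -0.9]
gripper_width: 0.0852
[0.55221346 0.12262649 0.17120348] [ 0.53070826 -1.45500661 -0.91843919]
[388.27053064 244.18437928] [ 95.44518189 145.32281404]
```

View pics/scene8o.png

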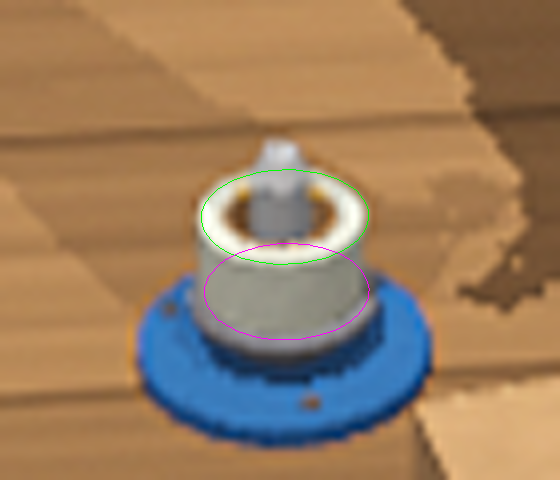

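View pics/side8o.png

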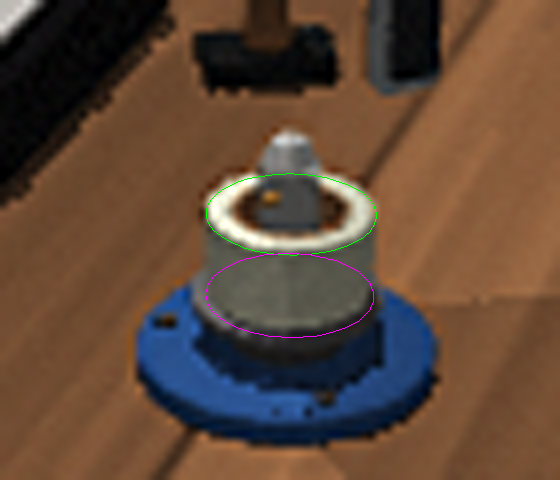

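View pics/w8.png

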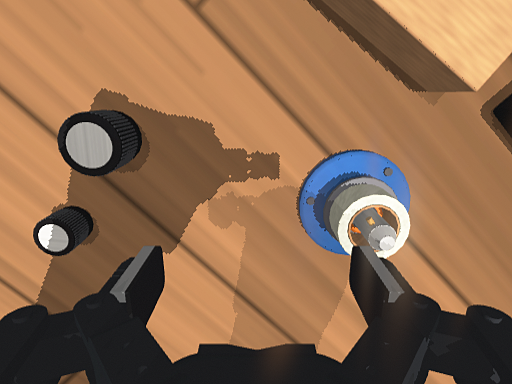

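```bash
python3 -m jog '[[[-0.06,0.12,0],0,1],[[-0.14,0.26,0],0,1],[[-0.22,0.4,-0.08],0,1],[[-0.296,0.49,-0.16],0,1],[[-0.296,0.49,-0.16],0,1],[[-0.296,0.49,-0.16],0,1],[[-0.296,0.49,-0.16],0,1],[[-0.296,0.49,-0.16],0,1]]'
python3 - <<'E'
from h import *
s=env.state();print(s['position'],s['force'],s['q'])
c=cam('wrist');im=env.read_camera('wrist'); cv2.imwrite('pics/w9.png',im)
ov(im,[ring(im,'wrist',.4805,.24,.052,.0265,c),ring(im,'wrist',.4805,.24,0,.0265,c)],(180,100,330,230),5,'pics/w9o.png')
E
```

```text
clock: 10.5
position: [0.4818, 0.2389, 0.1313]
orientation: [-0.728, 1.76, -1.76]
force: [-0.2, 0.9, 0.5]
gripper_width: 0.0853
[0.48179534 0.23886043 0.13126197] [-0.16314485  0.89353093  0.49966215] [-0.21072044  0.35418777 -0.44287578  1.98513991  0.2009062   0.84336859
 -1.54949534]
```

View pics/w9o.png

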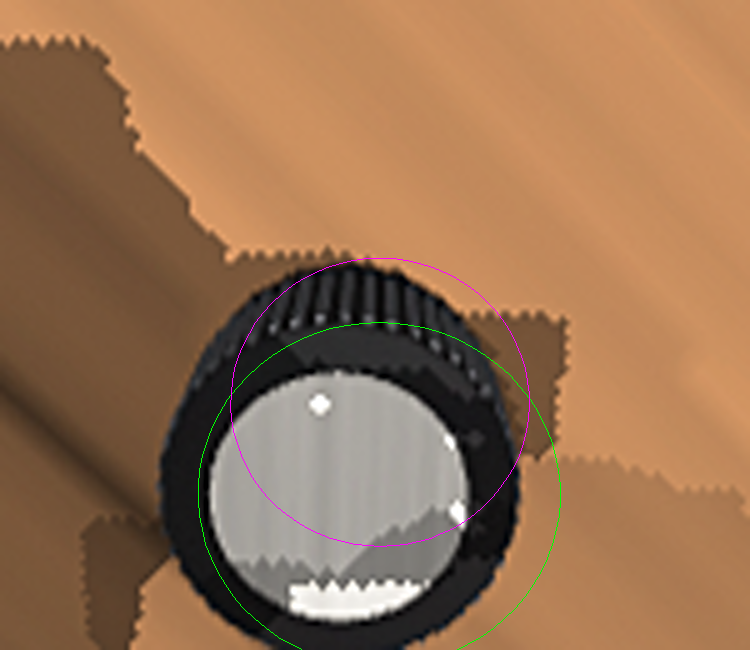

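```bash
python3 - <<'E'
from h import *
p=(.4766,.2438)
for n in ['scene','side']:
    im=cv2.imread(f'pics/{n}0.png'); c=cam(n); u=proj(n,[*p,.03],c).astype(int)
    ov(im,[ring(im,n,*p,.052,.0265,c),ring(im,n,*p,0,.0265,c)],(u[0]-25,u[1]-20,u[0]+25,u[1]+25),8,f'pics/{n}9o.png')
E
python3 - <<'E'
import cv2,numpy as np
cv2.imwrite('pics/c9.png',np.hstack([cv2.imread('pics/scene9o.png'),cv2.imread('pics/side9o.png')]))
E
```

```text
(no output)
```

View pics/c9.png

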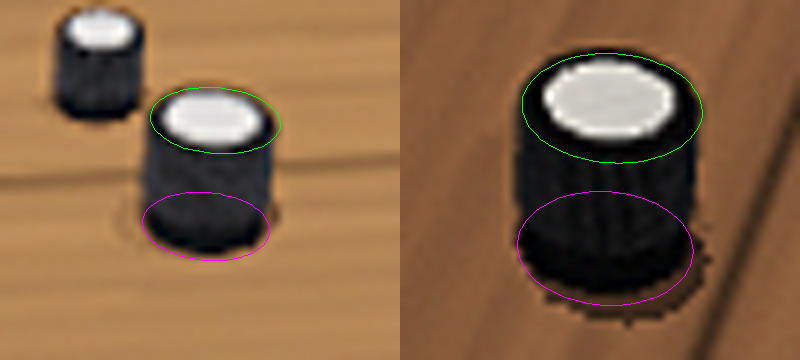

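```bash
python3 -m jog '[[[-0.016,0.015,0],0,1],[[-0.016,0.015,-0.12],0,1],[[-0.016,0.015,-0.25],0,1],[[-0.016,0.015,-0.36],0,1],[[-0.016,0.015,-0.42],0,1],[[-0.016,0.015,-0.44],0,1],[[-0.016,0.015,-0.44],0,1],[[-0.016,0.015,-0.44],0,1]]'
python3 - <<'E'
from h import *
c=cam('wrist');im=env.read_camera('wrist'); cv2.imwrite('pics/w10.png',im)
im=env.read_camera('side');cv2.imwrite('pics/s10.png',cv2.resize(im[170:290,210:350],None,fx=4.5,fy=4.5,interpolation=cv2.INTER_CUBIC))
E
```

```text
clock: 11.35
position: [0.4772, 0.2441, 0.0219]
orientation: [-0.729, 1.758, -1.758]
force: [-0.2, 0.5, -0.9]
gripper_width: 0.0852
```

View pics/w10.png

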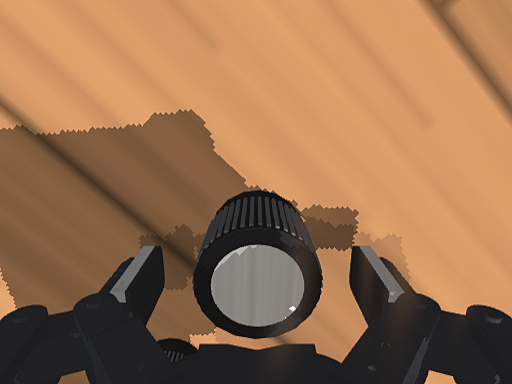

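View pics/s10.png

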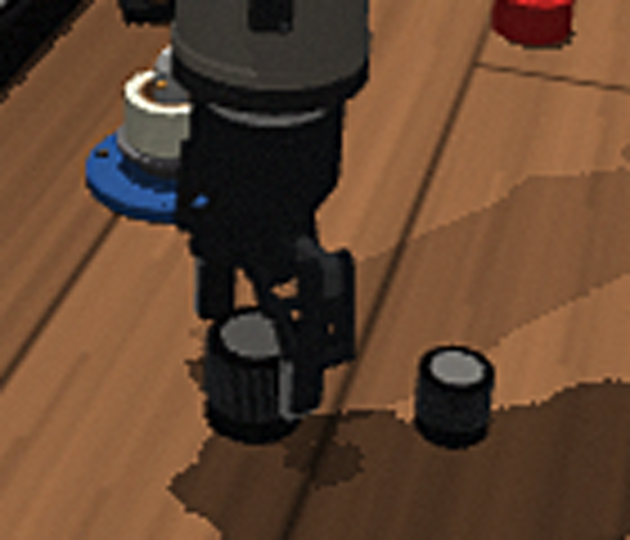

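```bash
python3 -m jog '[[[0,0,0],0,-0.4],[[0,0,0],0,-0.4],[[0,0,0],0,-0.4],[[0,0,0],0,-0.4],[[0,0,0],0,-0.4],[[0,0,0],0,-0.4],[[0,0,0],0,-0.4],[[0,0,0],0,-0.4]]' 60
python3 - <<'E'
from h import *
s=env.state();print(s['position'],s['force'],s['q'])
c=cam('wrist');im=env.read_camera('wrist'); cv2.imwrite('pics/w11.png',im); p=s['position']
ov(im,[ring(im,'wrist',p[0],p[1],.052,.0265,c),ring(im,'wrist',p[0],p[1],0,.0265,c)],(160,160,350,360),4,'pics/w11o.png')
E
```

```text
clock: 12.25
position: [0.4769, 0.2438, 0.0215]
orientation: [-0.73, 1.758, -1.759]
force: [-3.5, -1.5, 13.3]
gripper_width: 0.0513
[0.47687037 0.24377143 0.02152611] [-3.51215895 -1.53682561 13.34733822] [-0.28234699  0.51515552 -0.38168174  2.05222649  0.31771229  0.62922214
 -1.66164894]
```

View pics/w11o.png

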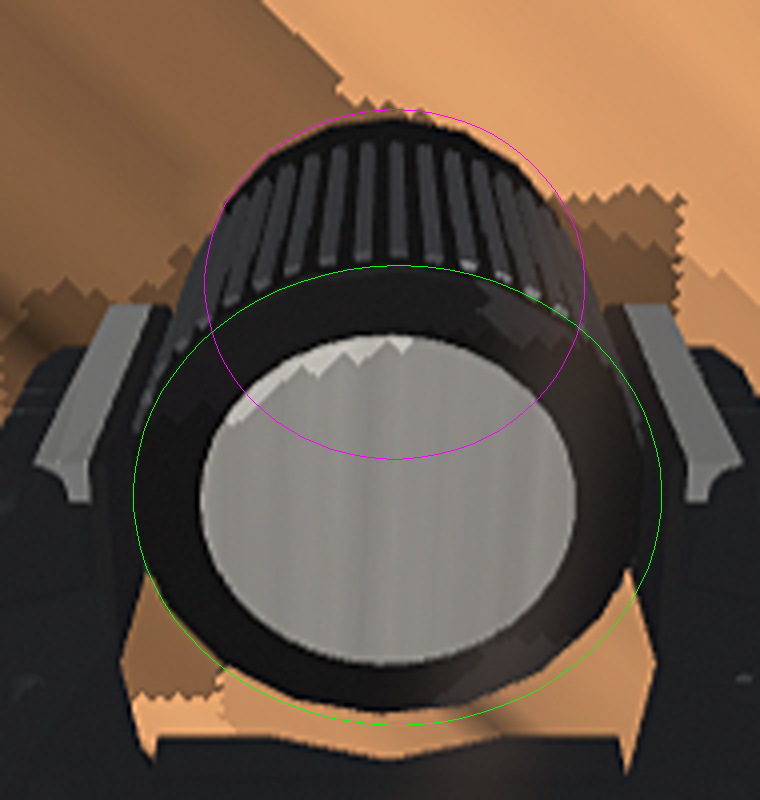

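```bash
python3 -m jog '[[[0,0,0.12],0,-0.4],[[0,0,0.28],0,-0.4],[[0.03,-0.06,0.42],0,-0.4],[[0.12,-0.2,0.52],0,-0.4],[[0.22,-0.38,0.54],0,-0.4],[[0.32,-0.55,0.54],0,-0.4],[[0.41,-0.72,0.54],0,-0.4],[[0.486,-0.864,0.54],0,-0.4]]'
python3 -m jog '[[[0,0,0],0,-0.4],[[0,0,0],0,-0.4],[[0,0,0],0,-0.4],[[0,0,0],0,-0.4],[[0,0,-0.02],0,-0.4],[[0,0,-0.04],0,-0.4],[[0,0,-0.06],0,-0.4],[[0,0,-0.06],0,-0.4]]'
cat > v.py <<'E'
from h import *
import sys
k=sys.argv[1]
s=env.state();print(s['clock'],s['position'],s['force'],s['ft_torque'],s['q'][6]); p=s['position'].copy(); p[2]-=.0215
c=cam('wrist');im=env.read_camera('wrist'); cv2.imwrite(f'pics/w{k}.png',im)
o=[]
for n in ['scene','side']:
    c=cam(n); im=env.read_camera(n); cv2.imwrite(f'pics/{n}{k}.png',im)
    u=proj(n,[.598,.0285,.08],c).astype(int); x0,y0=u[0]-25,u[1]-30
    ov(im,[ring(im,n,p[0],p[1],p[2],.0265,c),ring(im,n,p[0],p[1],p[2]+.052,.0265,c),ring(im,n,.598,.0285,.094,.006,c)],(x0,y0,x0+50,y0+55),8,'pics/t.png'); o.append(cv2.imread('pics/t.png'))
cv2.imwrite(f'pics/v{k}.png',np.hstack(o))
E
python3 v.py 12
```

```text
clock: 13.1
position: [0.5989, 0.0247, 0.156]
orientation: [-0.729, 1.759, -1.76]
force: [0.3, 0.4, -1.5]
gripper_width: 0.0513
clock: 13.9
position: [0.5976, 0.0278, 0.1398]
orientation: [-0.732, 1.759, -1.758]
force: [-0.2, -1.1, -1.3]
gripper_width: 0.0517
13.9 [0.59756413 0.02779337 0.13978142] [-0.17036045 -1.06536223 -1.28340869] [-0.03881657  0.00044811  0.00285966] -1.0966571480130936
```

View pics/v12.png

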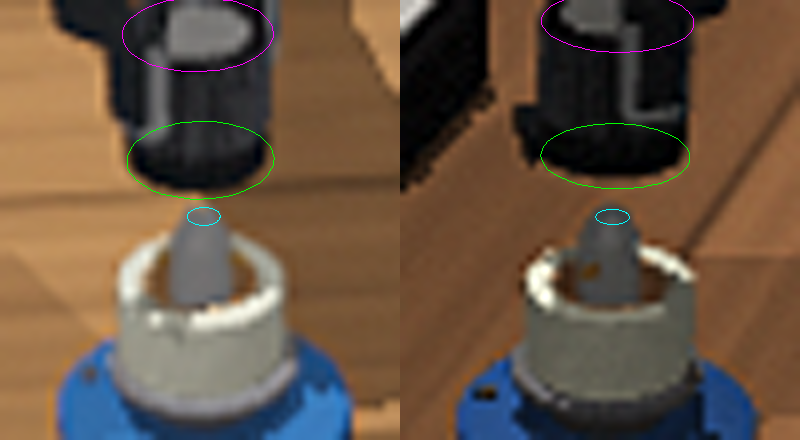

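View pics/w12.png

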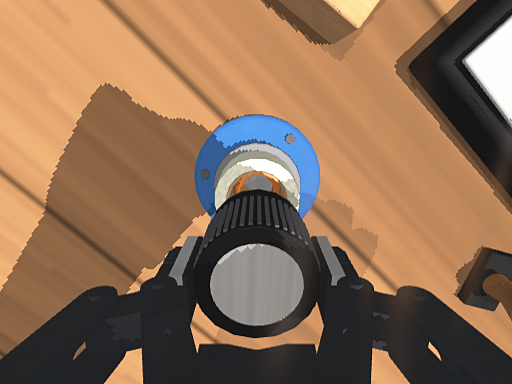

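```bash
python3 -m jog '[[[0,0,-0.02],0,-0.4],[[0,0,-0.05],0,-0.4],[[0,0,-0.08],0,-0.4],[[0,0,-0.11],0,-0.4],[[0,0,-0.13],0,-0.4],[[0,0,-0.143],0,-0.4],[[0,0,-0.143],0,-0.4],[[0,0,-0.143],0,-0.4]]'
python3 v.py 13
```

```text
clock: 14.85
position: [0.5983, 0.0278, 0.1052]
orientation: [-0.73, 1.759, -1.758]
force: [0.3, -0.2, -1.5]
gripper_width: 0.0511
14.85 [0.59825047 0.02782187 0.10519485] [ 0.25726117 -0.20069803 -1.53984126] [-0.00244773 -0.03370336 -0.00470545] -1.1157867601646647
```

View pics/v13.png

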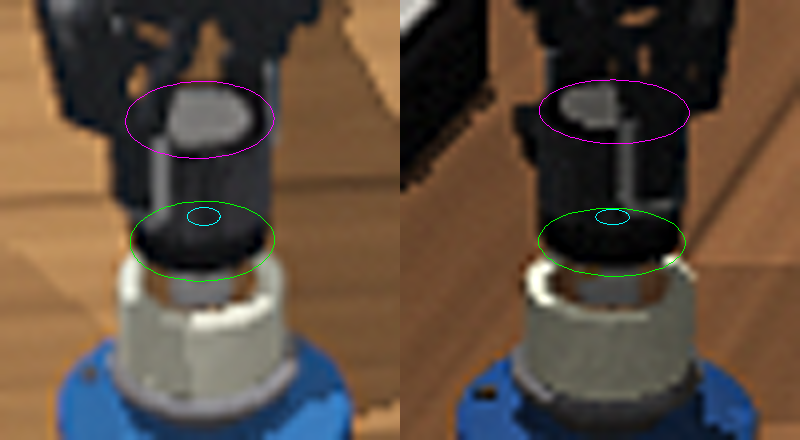

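```bash
python3 -m jog '[[[0,0,-0.006],0,-0.4],[[0,0,-0.012],0,-0.4],[[0,0,-0.018],0,-0.4],[[0,0,-0.022],0,-0.4],[[0,0,-0.022],0,-0.4],[[0,0,-0.022],0,-0.4],[[0,0,-0.022],0,-0.4],[[0,0,-0.022],0,-0.4]]'
```

```text
clock: 15.8
position: [0.5981, 0.0277, 0.0996]
orientation: [-0.731, 1.759, -1.759]
force: [0.4, -0.0, -1.7]
gripper_width: 0.0516
```

```bash
python3 -m jog '[[[0,0,-0.004],0,-0.4],[[0,0,-0.008],0,-0.4],[[0,0,-0.012],0,-0.4],[[0,0,-0.016],0,-0.4],[[0,0,-0.016],0,-0.4],[[0,0,-0.016],0,-0.4],[[0,0,-0.016],0,-0.4],[[0,0,-0.016],0,-0.4]]'
```

```text
clock: 16.6
position: [0.5981, 0.0277, 0.0956]
orientation: [-0.73, 1.759, -1.759]
force: [0.7, 0.7, -1.0]
gripper_width: 0.0518
```

```bash
python3 -m jog '[[[0,0,-0.004],0,-0.4],[[0,0,-0.008],0,-0.4],[[0,0,-0.012],0,-0.4],[[0,0,-0.016],0,-0.4],[[0,0,-0.016],0,-0.4],[[0,0,-0.016],0,-0.4],[[0,0,-0.016],0,-0.4],[[0,0,-0.016],0,-0.4]]'
python3 v.py 14
```

```text
clock: 17.4
position: [0.5981, 0.0277, 0.0916]
orientation: [-0.73, 1.759, -1.759]
force: [0.1, -0.1, -0.5]
gripper_width: 0.051
17.4 [0.59813638 0.02772574 0.09160251] [ 0.09547837 -0.09359874 -0.52994502] [ 0.01318554 -0.00632174 -0.02238622] -1.1234523213281602
```

View pics/v14.png

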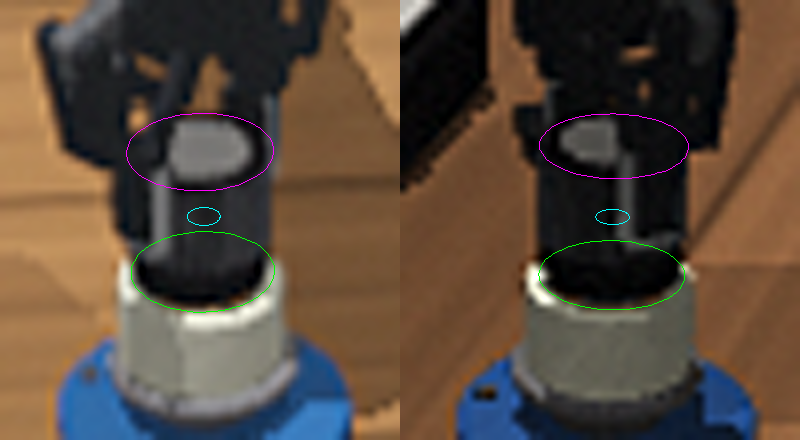

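```bash
python3 -m jog '[[[0,0,-0.005],0,-0.4],[[0,0,-0.01],0,-0.4],[[0,0,-0.015],0,-0.4],[[0,0,-0.02],0,-0.4],[[0,0,-0.025],0,-0.4],[[0,0,-0.03],0,-0.4],[[0,0,-0.03],0,-0.4],[[0,0,-0.03],0,-0.4]]'
```

```text
clock: 18.35
position: [0.5982, 0.0277, 0.0842]
orientation: [-0.73, 1.759, -1.759]
force: [-1.5, 0.2, 3.7]
gripper_width: 0.0515
```

```bash
python3 -m jog '[[[0,0,-0.005],0,-0.4],[[0,0,-0.01],0,-0.4],[[0,0,-0.015],0,-0.4],[[0,0,-0.018],0,-0.4],[[0,0,-0.018],0,-0.4],[[0,0,-0.018],0,-0.4],[[0,0,-0.018],0,-0.4],[[0,0,-0.018],0,-0.4]]'
python3 v.py 15
```

```text
clock: 19.15
position: [0.5982, 0.0278, 0.0798]
orientation: [-0.73, 1.758, -1.759]
force: [-2.2, -0.6, 6.8]
gripper_width: 0.0512
19.15 [0.59822411 0.02780617 0.07976191] [-2.16945989 -0.60675416  6.75843903] [ 0.0946353   0.59263414 -0.01947132] -1.1303634455920197
```

View pics/v15.png

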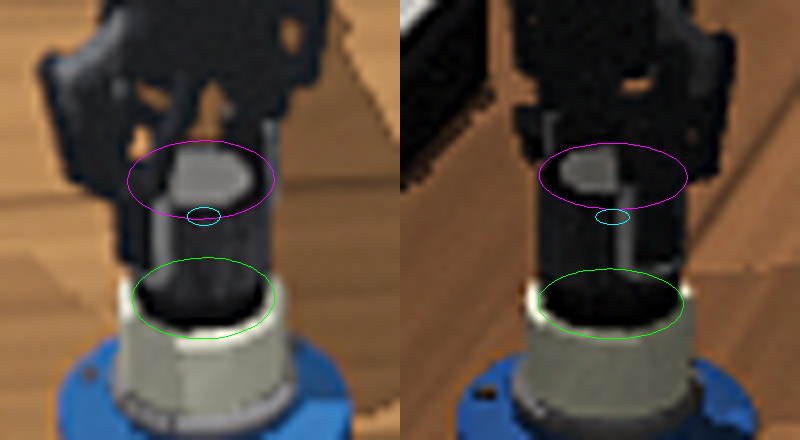

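```bash
python3 -m jog '[[[0,0,-0.004],0,-0.4],[[0,0,-0.008],0,-0.4],[[0,0,-0.012],0,-0.4],[[0,0,-0.012],0,-0.4],[[0,0,-0.012],0,-0.4],[[0,0,-0.012],0,-0.4],[[0,0,-0.012],0,-0.4],[[0,0,-0.012],0,-0.4]]'
```

```text
clock: 20.1
position: [0.5991, 0.0283, 0.0792]
orientation: [-0.728, 1.757, -1.759]
force: [-14.6, 0.5, 44.5]
gripper_width: 0.0515
```

```bash
python3 -m jog '[[[0,0,0.006],0,-0.4],[[0,0,0.006],0,-0.4],[[0,0,0.006],0,-0.4],[[0,0,0.006],0,-0.4],[[0,0,0.006],0,-0.4],[[0,0,0.006],0,-0.4],[[0,0,0.006],0,-0.4],[[0,0,0.006],0,-0.4]]'
python3 v.py 16
```

```text
clock: 20.9
position: [0.5987, 0.028, 0.0794]
orientation: [-0.729, 1.758, -1.759]
force: [-7.2, 0.4, 24.5]
gripper_width: 0.0512
20.9 [0.59865119 0.02801891 0.07940066] [-7.2056934   0.44705164 24.50673644] [0.29660835 1.8455667  0.00816745] -1.1312556475185844
```

View pics/v16.png

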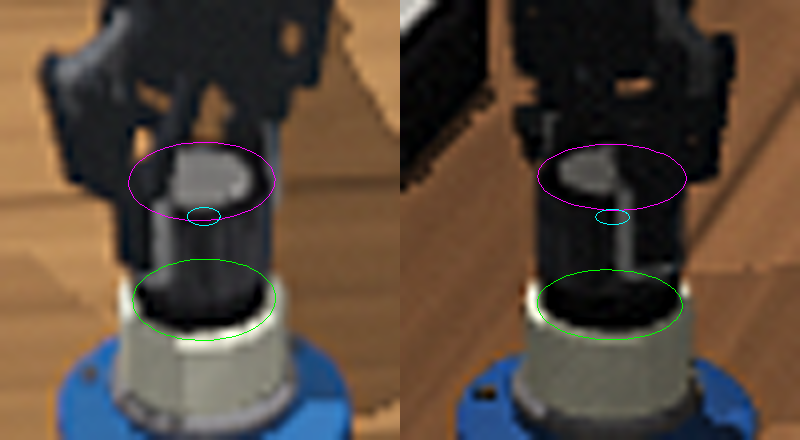

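View pics/scene16.png

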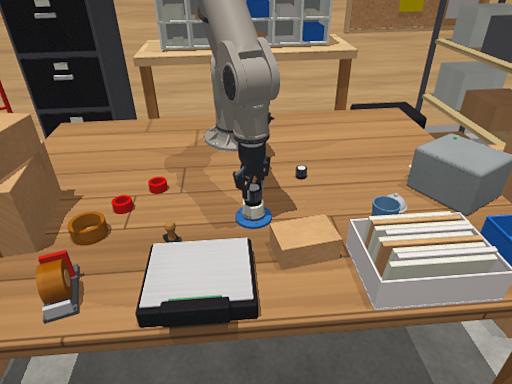

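```bash
python3 - <<'E'
from h import *
for n in ['scene','side']:
    a=cv2.imread(f'pics/{n}13.png').astype(np.float32); b=cv2.imread(f'pics/{n}16.png').astype(np.float32); c=cam(n)
    u=proj(n,[.598,.0285,.05],c); e=proj(n,[.598,.0285,.042],c)-u; x,y=u.astype(int)
    # roll front face lower rim region
    t=a[y+2:y+14,x-8:x+9]; up=8
    T=cv2.resize(t,None,fx=up,fy=up,interpolation=cv2.INTER_CUBIC)
    S=cv2.resize(b[y-3:y+21,x-12:x+13],None,fx=up,fy=up,interpolation=cv2.INTER_CUBIC)
    r=cv2.matchTemplate(S,T,cv2.TM_CCOEFF_NORMED); _,v,_,l=cv2.minMaxLoc(r)
    print(n,'expected shift for 8mm',e.round(2),'found',(l[0]/up-4,l[1]/up-5),v)
E
```

```text
scene expected shift for 8mm [0.05 2.19] found (-0.25, 2.375) 0.8706215620040894
side expected shift for 8mm [-0.04  2.38] found (-0.375, 2.125) 0.964552640914917
```

```bash
python3 -m jog '[[[0,0,0],0,-0.4],[[0,0,0],0,-0.4],[[0,0,0],0,-0.4],[[0,0,0],0,-0.4],[[0,0,0],0,-0.4],[[0,0,0],0,-0.4],[[0,0,0],0,-0.4],[[0,0,0],0,-0.4]]'; python3 -c "
from station import env
print(env.job_done())"
```

```text
clock: 21.85
position: [0.5987, 0.028, 0.0794]
orientation: [-0.729, 1.758, -1.759]
force: [-7.9, 0.8, 24.4]
gripper_width: 0.0514
the job is handed in; nothing more can be done
None
```

I lowered the white roll over the spindle onto the platter. I then gripped the 53 mm collar, put it on the spindle and pushed it home. I handed the job in at 21.9 s with the collar still held down; the hand-in reports no verdict.

**Collar drop:** the collar went past the pin height without any contact force, so a keyway was already lined up with the pin. No search turn was needed.

**Final checks:**
- **Collar height:** the tool stands at z = 0.0794, which puts the collar's underside at about 58 mm, the home height. The arm is at rest with about 24 N pressing down.
- **Platter travel:** between the pictures before and after the push, the roll moved down 2.4 px in the scene view and 2.1 px in the side view. An 8 mm drop should give about 2.2 and 2.4 px, so this agrees with full travel.
- **Position:** the collar is centred to within about 1 mm of my estimate of the spindle axis. In the last scene picture the bystanders I could see look unmoved; I judged this by eye.

**What disagreed:**
- **Push force:** the last push briefly reached 44 N at the wrist, so I backed off to 24 N. I took the 40 N limit to cover the arm and gripper body, not the fingers, but could not confirm that.
- **Spring force:** just before the stop I read only about 8 N, where the spring should take about 10 N.
- **Wrist camera:** at close range it put the held roll about 4 to 5 mm too low, so I used the scene and side cameras for that height.

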